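Hold the sprung lid of the showcase open

ROBOT

A 6-joint arm with a two-finger parallel gripper is mounted at the origin on a cart in front of the work surface, level with it; the furniture and walls round the work are solid. World frame = base frame: x ahead of the robot, y to its left, z up, the work surface at z = 0. Lengths are in mm, angles in rad, forces in N, time in s.
With the tool pointing down it reaches from about 150 to 775 mm from the base axis. Payload 6.1 kg.
Tool frame: the origin (TCP) lies midway between the tips of the shut fingers; the grasp point (between the pads) lies 19 mm behind it (arm.pinch_z is the distance from the TCP to the grasp point, in mm); z points along the fingers, y is the line along which they close (so a half turn about z gives the same grasp; the last joint's range is limited). The gripper opens to 85 mm and grips with 20 to 120 N. Pads are 22 mm wide; open, the fingers measure 114 mm over their backs; the gripper's body (76 mm by 85 mm) begins 54 mm behind the grasp point. The pads swing forward as they close: fully open they stand 13 mm farther back than shut.
Start: joints at [-1.295, 0.126, -0.04, 1.405, 0, 1.571], TCP at [142.96, -505.144, 231.295] pointing down, gripper open.
Joint ranges: [-2.72, 2.72], [-0.95, 1.95], [-1.27, 1.35], [-1.78, 2.02], [-1.46, 1.47], [-3.14, 3.14]. Speed limits (rad/s): [2.39, 2.39, 3.01, 3.14, 3.14, 3.14].

INTERFACE

Orientations are given as a unit quaternion [w, x, y, z].
In Python, from plant import arm, optics, planner gives the robot as it stands (arm), with the cameras (optics) and the kinematics (planner). Calls block until the motion is done:
- arm.move_ptp(position, orientation): joint-space move of the TCP to a pose.
- arm.move_straight(position, orientation=None, velocity=150, stop_force=None): straight line of the TCP; orientation=None keeps the orientation; velocity is the mean speed in mm/s. With stop_force (N) it stops when the force on the tool has changed by that much, and returns True; else False.
- arm.movej(angles): joint-space move.
- arm.open() and arm.clamp(effort=None): open the fingers fully, or close them until they stop; effort is the grip in N (None keeps the last).
- arm.hold(seconds).
- planner.ik(position, orientation): joint angles nearest the present ones, or None.
- optics.capture(name): name is "scene" or "top" or "wrist"; returns a dict with "image" (480x640x3 uint8, red, green, blue), "intrinsics" (3x3 intrinsics, pixels), "R" (3x3) and "t" (3): a world point X has camera coordinates R X + t; the wrist camera has in their place "tool_from_camera" (4x4, takes a point from camera to tool coordinates, whose origin is the TCP and whose axes are the flange's). Camera axes: x right, y down, z forward; pixel columns grow to the right and rows downward; lengths in mm; the calibration is good to about 2 mm. The wrist camera is an equidistant fisheye: a pixel r from the principal point sees the ray r / f radians off the axis. A picture is of the moment at which its call begins: read the wrist's pose just before it. There is no depth.
A pose or a line that the arm cannot do raises arm.PlanningError and nothing moves.
- arm.hand_in(): hands the job in; it is judged then, once.
Readings, each from a call of its own:
- arm.current_t(): time.
- arm.current_joint_positions(): joint angles.
- arm.current_qd(): joint speeds.
- arm.current_effort(): joint torques, N m.
- arm.current_eef_pos(): TCP position.
- arm.current_eef_rot(): TCP orientation.
- arm.current_force(): force on the tool from outside, world axes, zero at the start.
- arm.current_torque(): the same for the moment, N m.
- arm.current_width(): opening from 0.0 (shut) to 1.0 (fully open).
- arm.current_gripper_force(): force on a finger pad.
Only numpy, scipy, OpenCV 4.12 (cv2) and the standard library are available. Lean on these libraries where they do the work, as an engineer would, in place of code of your own. Each camera call takes 0.05 s, during which the arm holds its last target. There are 200 camera calls.

TASK

The stallholder needs both hands to take the small cups and rests out of the glazed showcase: first, while its lid is still shut, swing the magnifier lamp that hangs over the showcase aside to the left until its round head is fully past the showcase's left-hand end. Then raise the lid by its bar handle to about 60 degrees from shut and finish while holding it still there, because its spring hinges would slam it. Never let the lid drop, and leave everything else on the table where it stands.

Things in the scene. Friction and masses are not known exactly. Their poses are not given: they have to be found in the camera images.
- case: Low wooden showcase with a glazed lid: 160 mm deep (x), 280 mm wide (y), 70 mm high without the lid; it does not move. Origin: centre of its underside, on the table. +x points to the back (hinge side), +y to its left-hand end, z up; its front looks towards the robot, up to 0.22 rad askew. Two small cups and two little rests lie inside.
- lid (a joint): Angle of the showcase lid (rad): 0 shut, grows as the front edge rises, up to 1.8; 60 degrees is 1.047. The lid is a wooden frame 160 x 280 x 14 mm with a glass pane, about 0.55 kg, hinged along the top of the back wall. Its weight and spring hinges pull it shut: about 3 N at the bar lifts or holds it, and it does not stay open by itself.
- lid_bar (a point): Middle of the lid's steel bar handle (moves with the lid): a level round bar 10 mm thick, parallel to the case's y, 84 mm long between bent ends that lead to the lid's front edge. Its axis is 42 mm in front of that edge (37 mm clear gap), 202 mm from the hinge line and, lid shut, 77 mm above the table. Being round, it can turn between fingers that stay upright.
- lid_hinge (a point): Middle of the lid's hinge line (fixed, parallel to the case's y), at case x = +80 mm, y = 0, z = +70 mm. At joint value a the bar lies from here, in the case's x and z, at x = -0.202 cos a + 0.007 sin a, z = 0.202 sin a + 0.007 cos a (m).
- lamp: Bench magnifier lamp: weighted round foot, 110 mm across, with a thin upright post (15 mm) standing beside the left-hand end of the showcase, 244 mm tall in all with the knob; the foot does not move. Origin: centre of the foot's underside, on the post's axis; z up.
- lamp_arm (a joint): Angle of the lamp's level arm about the upright post (rad): 0 when the arm points along the lamp body's -y (to its right, over the showcase); it grows as the head swings towards the robot (1.57: the head points to the lamp body's -x) and on to the left. Stops at -0.4 and 2.7. Stiff enough to stay where it is left; about 0.5 N at the hand grip moves it.
- lamp_head (a point): Centre of the lamp's round head (moves with the arm): a ring with a lens, 100 mm across and 21 mm thick, its plane level, 205 mm above the table, 200 mm from the post's axis.
- lamp_grip (a point): Middle of the lamp's hand grip: a level black rod 14 mm thick and 55 mm long that sticks out of the head's rim, straight away from the post, in line with the arm; 205 mm above the table and 286 mm from the post's axis. It can be pinched from above, or the head simply pushed.
- clay_bell_1: Small clay bell, 42 mm across and 59 mm tall, behind the showcase: bystander. Origin: centre of its underside.
- clay_bell_2: Small clay bell, 43 mm across and 59 mm tall, behind the showcase: bystander. Origin: centre of its underside.
- cup_moss: Big carved stoneware cup, 94 mm across and 88 mm tall, at the left: bystander. Origin: centre of its underside.
- order_book: Black notebook, 148 x 110 x 16 mm, lying at the left: bystander. Origin: centre of its underside.
- tape_dispenser: Desk tape dispenser, 30 x 140 mm, 68 mm tall, at the back right: bystander. Origin: centre of its underside.

How it is judged (in metres and radians):
On the way, in this order (a step that is already met when the one before it is completed fails the run):
1. the lamp head is swung fully past the showcase's left-hand end while the lid is still shut (y of lamp_head in the frame of case above 0.185 m and value of joint lid below 0.1 rad), for 0.2 s.
2. the robot holds the lid raised to about 60 degrees (value of joint lid between 0.907571 and 1.18682 rad and (contact force between lid and the fingers above 1 N or contact force between lid and the arm above 1 N)), for 0.3 s.
At the end, for the whole second after the job is handed in: The lid stands between 52 and 68 degrees from shut, still (under 0.1 rad/s) and carried by the robot (contact force over 1 N), with the centre of the lamp head more than 185 mm to the left of the showcase's middle, measured along the showcase (all of step 2 and y of lamp_head in the frame of case above 0.185 m and velocity of joint lid between -0.1 and 0.1 rad/s); the arm keeps its last pose, push and grip.
It fails at once if the lid is raised by more than 9 degrees while the lamp head is still over the showcase (value of joint lid above 0.157 rad and not (y of lamp_head in the frame of case above 0.17 m)).
It fails at once if the lid is let drop (falls faster than 4 rad/s) (velocity of joint lid below -4 rad/s).
It fails at once if a bystander is moved by more than 30 mm (distance of any of clay_bell_1, clay_bell_2, cup_moss, order_book, tape_dispenser from where it was at the start of the episode above 0.03 m).
It also fails if it takes over 54 s, if anything falls off the work surface, if the arm or the gripper's body presses on something with over 40 N, if the wrist force passes 120 N, or if a joint passes its speed limit or range.

## Working session

There is one attempt and no reset: what is moved stays moved. The work goes in short steps, each a Python script; the robot and the scene stay as the last script left them, time stands still between calls to the robot, and variables do not carry over. Pictures are saved under pics/ and viewed, at most 10 in all, crops included, and the job is handed in when it is done.

```bash
ls; mkdir -p pics
python3 - <<'E'
from plant import arm, optics, planner
import cv2,pickle
d={}
for n in("scene","top"):
    c=optics.capture(n); d[n]=c; cv2.imwrite(f"pics/{n}0.png",c["image"][:,:,::-1])
    print(n,c["intrinsics"],c["R"],c["t"])
pickle.dump(d,open("cams.pkl","wb"))
print(arm.current_eef_rot(),arm.current_t(),arm.pinch_z)
E
```

```text
pics
plant.py
scene [[521.36663351   0.         312.01982284]
 [  0.         521.36663351 246.71674818]
 [  0.           0.           1.        ]] [[ 0.31956475  0.94733616 -0.0207981 ]
 [ 0.38915415 -0.15122263 -0.90867528]
 [-0.86396609  0.28228693 -0.41698523]] [-211.80374816 -102.87259939 2031.32533971]
top [[492.82290821   0.         317.49366812]
 [  0.         492.82290821 234.61665882]
 [  0.           0.           1.        ]] [[ 2.60492992e-02 -9.99657852e-01  2.36915053e-03]
 [-9.95274599e-01 -2.61566968e-02 -9.35109570e-02]
 [ 9.35409315e-02  7.79395497e-05 -9.95615432e-01]] [  13.46119322  598.81721523 1277.38262217]
[-7.22647621e-04  9.90509157e-01  1.37444820e-01 -9.85335999e-05] 0.1 18.700000000000003
```

View pics/scene0.png

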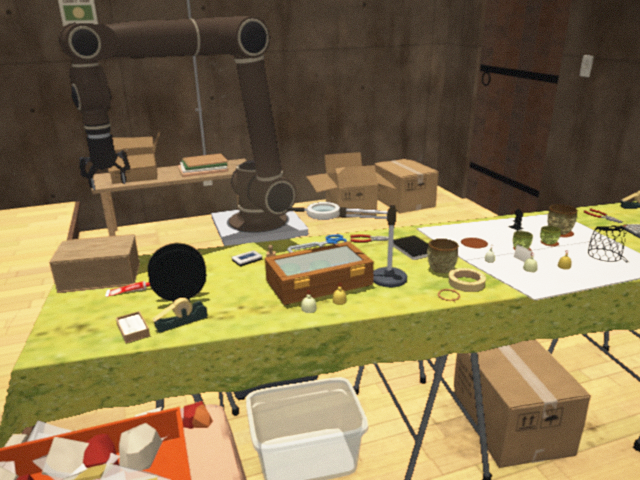

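View pics/top0.png

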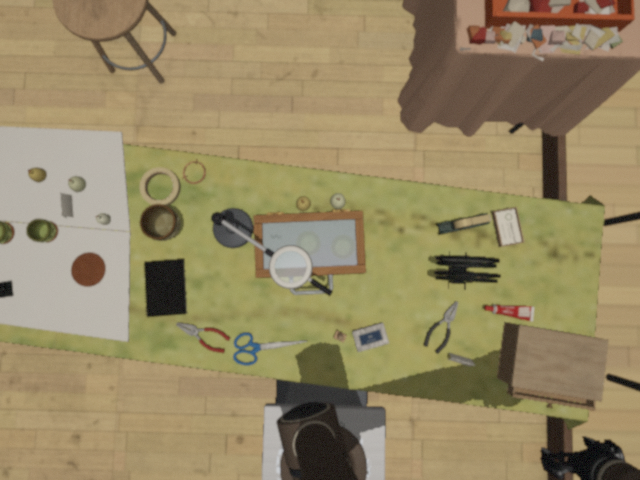

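The top view shows the case corners near (254,216), (361,211), (366,272) and (256,277). The lamp foot is near (233,228), the head at (291,267), the grip at (320,285) and the bar near y=290. I'll zoom in for exact pixels.

```bash
cat > h.py <<'E'
import numpy as np,pickle,cv2
def ray(c,uv,z):
    K,R,t=(np.array(c[k]) for k in("intrinsics","R","t"))
    o=-R.T@t; d=R.T@np.linalg.solve(K,[uv[0],uv[1],1.]); return o+d*(z-o[2])/d[2]
def proj(c,X):
    p=c["intrinsics"]@(np.array(c["R"])@np.array(X)+c["t"]); return p[:2]/p[2]
E
python3 - <<'E'
import pickle,cv2
d=pickle.load(open("cams.pkl","rb"))
im=d["top"]["image"][190:310,205:375,::-1]
cv2.imwrite("pics/topc.png",cv2.resize(im,None,fx=4.7,fy=4.7,interpolation=cv2.INTER_CUBIC))
E
```

```text
(no output)
```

View pics/topc.png

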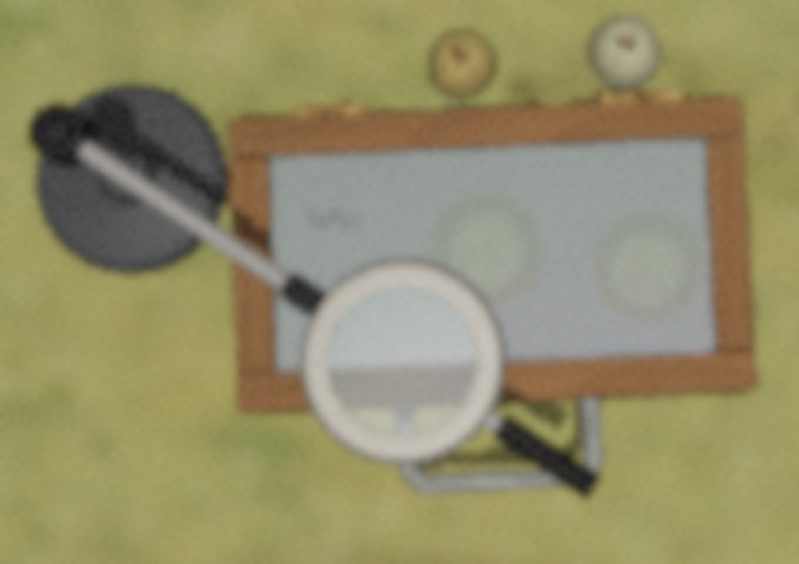

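The crop shows lid corners at (230,120), (742,98), (756,388) and (239,411). The head centre is at (404,360), the foot at (131,179), the grip from (503,425) to (590,488), and the bar from (425,484) to (590,474).

Run:
```python
from h import *
from plant import arm, optics, planner
d=pickle.load(open("cams.pkl","rb"));c=d["top"]
f=lambda x,y,z:ray(c,(205+x/4.7-.4,190+y/4.7-.4),z)[:2]
C=np.array([f(*p,84) for p in((230,120),(742,98),(756,388),(239,411))])
print(C.round(),[np.linalg.norm(C[i]-C[i-1]).round() for i in range(4)])
ctr=C.mean(0); yv=(C[0]+C[3]-C[1]-C[2]);xv=C[0]+C[1]-C[2]-C[3]
print(ctr,np.arctan2(-yv[0],yv[1]),np.arctan2(xv[1],xv[0]))
th=np.arctan2(-yv[0],yv[1]); X=np.array([np.cos(th),np.sin(th)]);Y=np.array([-X[1],X[0]])
foot=f(131,179,12);head=f(404,360,212);g=[f(503,425,210),f(590,488,210)]
print("foot",foot,"head",head,np.linalg.norm(head-foot),"grip",g,[np.linalg.norm(q-foot) for q in g])
print("bar",f(425,484,80),f(590,474,80),"pred",ctr-X*122, "head in case",(head-ctr)@Y,"foot in case",(foot-ctr)@X,(foot-ctr)@Y)
s=d["scene"]
for P in(np.r_[foot,0],np.r_[head,215],np.r_[ctr-X*80+Y*140,84],np.r_[ctr+X*80-Y*140,84],np.r_[ctr+X*80+Y*140,84]):print(P.round(),proj(s,P).round(1))
for n,u,v,z in(("cup",161,222,85),("book",165,288,16),("bell1",303,203,55),("bell2",338,201,55)):print(n,ray(c,(u,v),z).round())
```

```text
[[638. 193.]
 [658. -84.]
 [501. -94.]
 [482. 182.]] [np.float64(157.0), np.float64(278.0), np.float64(157.0), np.float64(277.0)]
[569.85365073  49.35661046] 0.07004933619768067 0.0670895928846884
foot [612.45218947 257.73037676] head [507.71697927  88.09685214] 199.3614730262171 grip [array([477.8473346 ,  39.68225016]), array([448.87349838,  -2.82238559])] [np.float64(256.2488096862946), np.float64(307.64546176698383)]
bar [445.53174389  81.79029372] [453.14418722  -6.349752  ] pred [448.15284983  40.81757882] head in case 42.994306914740065 foot in case 57.07857758290923 204.88118011473932
[612. 258.   0.] [387.5 278.7]
[508.  88. 215.] [322.1 207.8]
[480. 183.  84.] [348.3 240.3]
[659. -85.  84.] [281.1 280.3]
[640. 195.  84.] [373.  260.8]
cup [615. 427.  85.]
book [447. 429.  16.]
bell1 [678.  69.  55.]
bell2 [685. -22.  55.]
```

```bash
cat >> h.py <<'E'
th=0.0685; ctr=np.array([569.9,49.4]); CX=np.array([np.cos(th),np.sin(th)]); CY=np.array([-CX[1],CX[0]])
foot=np.array([612.5,257.7])
def down(psi): return [0,np.cos(psi/2),np.sin(psi/2),0]
E
python3 - <<'E'
from h import *
from plant import arm, optics, planner
q=down(np.pi/2)
P=lambda a,z=190:[*(foot+275*np.array([np.cos(np.radians(a)),np.sin(np.radians(a))])),z]
p=arm.current_eef_pos(); arm.clamp(30)
arm.move_straight([p[0],p[1],340])
arm.move_ptp(P(-109,300),q)
arm.move_straight(P(-109),velocity=100)
print(arm.current_t(),arm.current_eef_pos(),arm.current_force())
for a in(-122,-136,-150,-164,-178,-191,-203):
    arm.move_straight(P(a),velocity=110); print(a,arm.current_t(),np.round(arm.current_force(),1))
c=optics.capture("top");pickle.dump(c,open("top1.pkl","wb"))
cv2.imwrite("pics/top1.png",cv2.resize(c["image"][170:370,100:400,::-1],None,fx=2.6,fy=2.6))
E
```

```text
5.25 [523.36299057  -2.33772987 190.71445742] [-0.7115329   0.298852   -0.70137346]
-122 5.9667 [-0.1 -0.1 -0.7]
-136 6.725 [ 0.1  0.6 -0.3]
-150 7.4833 [ 0.2  0.9 -0.1]
-164 8.2417 [-0.  -0.7  0.3]
-178 9.0 [-0.6 -0.1  0.1]
-191 9.7167 [ 0.5  0.5 -0.5]
-203 10.3917 [-0.1  0.1 -0.3]
```

View pics/top1.png

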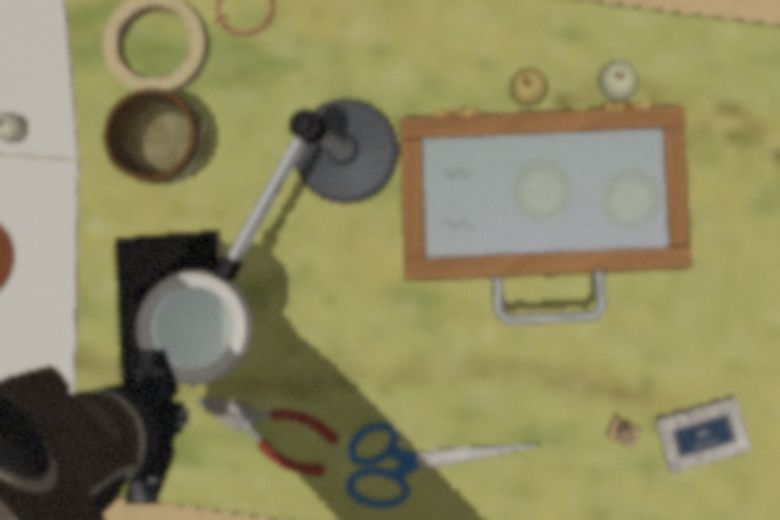

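The lamp head is at crop (193,327), well left of the case. The bar is now clear, with its middle near crop (551,318). I'll check that and grasp it.

Run:
```python
from h import *
from plant import arm, optics, planner
c=pickle.load(open("top1.pkl","rb"))
f=lambda x,y,z:ray(c,(100+x/2.6-.3,170+y/2.6-.3),z)[:2]
h=f(193,327,212); print("head case",(h-ctr)@CX,(h-ctr)@CY)
b=f(551,318,81); print("bar",b,"pred",ctr-CX*122,(b-ctr)@CX,(b-ctr)@CY)
q=down(np.pi/2+th); bar=ctr-CX*122
p=arm.current_eef_pos(); arm.move_straight([p[0],p[1],310],velocity=200)
s=bar-CX*29
arm.move_ptp([*s,200],q); arm.open()
arm.move_straight([*s,120],velocity=150)
print(arm.current_t(),arm.current_eef_pos(),arm.current_width())
c=optics.capture("wrist");cv2.imwrite("pics/wr.png",c["image"][:,:,::-1])
```

```text
head case -113.89891900369923 307.029220161538
bar [448.06567524  40.09366119] pred [448.18611535  41.04953399] -122.18558374463605 -0.9453873843898234
13.975 [419.58586695  39.07825553 120.61536786] 0.9985981614448346
```

View pics/wr.png

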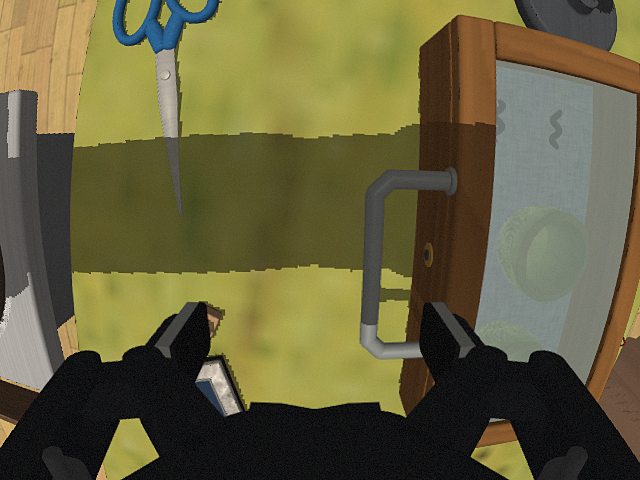

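The wrist view shows the bar at u≈372 and the right finger tip at u≈430, on the gap side with some parallax, which fits the calculation. I'll descend with a force guard.

Run:
```python
from h import *
from plant import arm, optics, planner
bar=ctr-CX*122; s=bar-CX*29
R=lambda *a:print(*a,round(arm.current_t(),2),np.round(arm.current_eef_pos(),1),np.round(arm.current_force(),1),round(arm.current_width(),3),arm.current_gripper_force())
hit=arm.move_straight([*s,58],velocity=60,stop_force=6); R(hit)
if not hit:
    arm.clamp(20); R("clamp")
    arm.move_straight([*bar,58],velocity=40); R("in")
    arm.clamp(30); R("clamp2")
    c=optics.capture("wrist");cv2.imwrite("pics/wr2.png",c["image"][:,:,::-1])
```

```text
False 15.21 [419.6  39.1  58.4] [-0.  -0.6  0.1] 0.999 0.0
clamp 15.82 [436.9  40.3  65.4] [41.4  1.8 -1.2] 0.424 20.333601236343384
in 16.69 [450.3  41.2  60.6] [-1.6 -0.3 15.4] 0.106 25.638327598571777
clamp2 16.91 [450.3  41.2  60.7] [-1.   1.  14.8] 0.1 29.988885819911957
```

View pics/wr2.png

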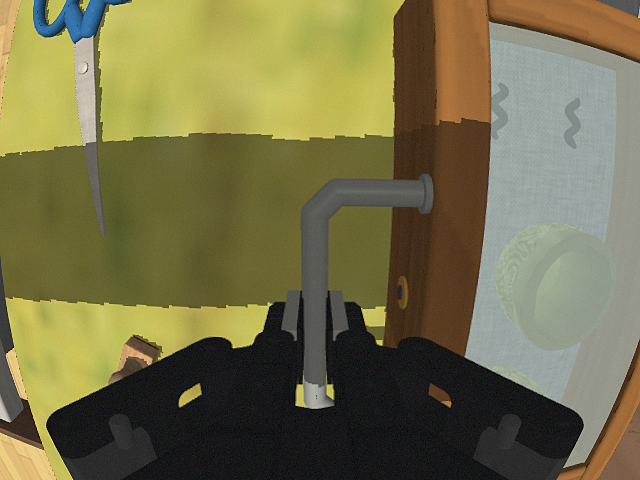

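The bar is between the pads at (315,330) and the grip force is 30 N. Now lift along the arc.

Run:
```python
from h import *
from plant import arm, optics, planner
R=lambda *a:print(*a,round(arm.current_t(),2),np.round(arm.current_eef_pos(),1),np.round(arm.current_force(),1),round(arm.current_width(),3),round(arm.current_gripper_force(),1))
p=np.array(arm.current_eef_pos()); p[2]=60
b=lambda a:np.array([-202*np.cos(a)+7*np.sin(a),202*np.sin(a)+7*np.cos(a)])
for deg in range(10,61,10):
    d=b(np.radians(deg))-b(0)
    arm.move_straight(p+np.r_[d[0]*CX,d[1]],velocity=60); R(deg)
arm.hold(.5);R("hold")
for n in("scene","top"):
    c=optics.capture(n);pickle.dump(c,open(n+"2.pkl","wb"))
    im=c["image"][150:330,220:460] if n=="scene" else c["image"][170:370,100:400]
    cv2.imwrite(f"pics/{n}2.png",cv2.resize(im[:,:,::-1],None,fx=2.6,fy=2.6))
```

```text
10 17.73 [453.   41.4  94.6] [-4.2  0.  -2.3] 0.099 29.3
20 18.47 [461.3  42.  128. ] [-12.2  -0.4   0.9] 0.099 29.4
30 19.2 [475.   42.9 159.6] [-21.9  -1.4   8.3] 0.1 29.9
40 19.93 [494.4  44.3 189.4] [-31.7  -1.8  21.2] 0.101 31.0
50 20.67 [521.8  46.2 217. ] [-32.   -2.2  35.2] 0.096 32.6
60 21.4 [554.7  48.5 238.4] [-22.6  -1.5  35.5] 0.1 33.3
hold 21.9 [554.6  48.5 238.4] [-23.5  -0.7  36. ] 0.095 33.3
```

View pics/scene2.png

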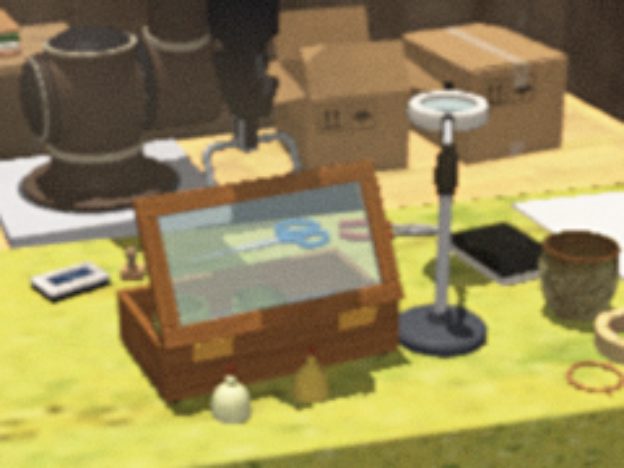

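The scene view shows the lid held well up, with the bar near crop (250,140), the lamp clear and the bystanders in place. The tool carries a radial strain of about 42 N, so I'll check the angle and relieve it.

Run:
```python
from h import *
from plant import arm, optics, planner
s=pickle.load(open("scene2.pkl","rb"))
H=ctr+CX*80
def bar(a,y=0,r=202):
    a=np.radians(a); return np.r_[H+CX*(-r*np.cos(a)+7*np.sin(a))+CY*y,70+r*np.sin(a)+7*np.cos(a)]
for a in(50,55,60,65,70):
    q=[(proj(s,bar(a,y,r))-[220,150])*2.6 for y,r in((-42,202),(42,202),(-140,160),(140,160))]; print(a,np.round(q).tolist())
R=lambda *a:print(*a,round(arm.current_t(),2),np.round(arm.current_eef_pos(),1),np.round(arm.current_force(),1),round(arm.current_width(),3))
for k in(3,6):
    arm.move_straight([557.4-.5*k,48.6,231.5+.87*k],velocity=15);R(k)
```

```text
50 [[199.0, 154.0], [270.0, 143.0], [123.0, 205.0], [359.0, 164.0]]
55 [[204.0, 150.0], [275.0, 138.0], [126.0, 202.0], [364.0, 160.0]]
60 [[209.0, 146.0], [281.0, 134.0], [130.0, 199.0], [369.0, 158.0]]
65 [[214.0, 144.0], [287.0, 132.0], [133.0, 198.0], [374.0, 157.0]]
70 [[220.0, 143.0], [293.0, 132.0], [137.0, 199.0], [380.0, 156.0]]
3 22.34 [554.4  48.5 238.5] [-15.1  -1.2  20.6] 0.102
6 22.69 [553.8  48.5 238.3] [-9.  -0.1  9.2] 0.095
```

Run:
```python
from plant import arm, optics, planner
arm.hold(.8); print(arm.current_eef_pos(),arm.current_force(),arm.current_gripper_force(),arm.current_t()); print(arm.hand_in())
```

```text
[553.79233385  48.42449699 238.26523126] [-8.47791178 -0.82180694 10.10817377] 30.781500041484833 23.4917
the job is handed in; nothing more can be done
None
```

I handed the job in at about 23.5 s: the lamp head is about 307 mm left of the showcase's middle, and the gripper is holding the lid still at roughly 60 degrees (my estimate from tool position and camera); no verdict came back.

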